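# Hook a dropped ring out from behind the spindle guard

### The arm

A 6-joint arm with a two-finger parallel gripper is mounted at the origin on the work surface. World frame = base frame: x ahead of the robot, y to its left, z up, the work surface at z = 0. Lengths are in mm, angles in rad, forces in N, time in s.
With the tool pointing down it reaches from about 300 to 775 mm from the base axis. Payload 14.6 kg.
Tool frame: the origin (TCP) lies on the centre line of the jaws, within the pads' length; the fingertips stand 8 mm ahead of it and the grasp point (between the pads) lies 11 mm behind it; z points along the fingers, y is the direction in which the jaws open and shut (so a half turn about z gives the same grasp; the last joint's range is limited). The gripper opens to 94 mm and grips with 3 to 60 N. Pads are 16 mm wide; open, the fingers measure 119 mm over their backs; the gripper's body (75 mm by 177 mm) begins 78 mm behind the grasp point.
Start: joints at [-1.334, 0.3, 1.521, -0, 1.321, -0.067], TCP at [164.525, -524.806, 213.446] pointing down, gripper open.
Joint ranges: [-3.03, 3.03], [-0.79, 2.21], [0.23, 2.52], [-1.04, 4.18], [0, 3.07], [-2.55, 2.55]. Speed limits (rad/s): [2.22, 2.22, 2.57, 3.14, 3.14, 3.14].

### API

Orientations are given as [roll, pitch, yaw] about the fixed x, y, z axes, in that order (R = Rz(yaw) Ry(pitch) Rx(roll)).
In Python, from cell import read_state, cams, manip gives the robot as it stands.
- The arm moves only by the shell command python3 -m handwheel 'ROWS' [OPENING] [FORCE]. ROWS is JSON, a list of rows, each a list of 4 numbers: the shift along the tool's x, y, z in m, then the turn about the tool's z in degrees. In form: [[dx, dy, dz, turn], ...]. A call has 1 to 5 rows; each row is the pose to reach, as a shift and turn from the pose measured when the call began, along the tool's axes at that moment; what a row does not reach only later rows make up. A row lasts 1/8 s, in which the tool goes at most 62.5 mm and 10.7 degrees, less where a joint would pass 70% of its speed; a pose out of reach is approached as far as the arm can. A call with a gripper value outside its range is refused whole. OPENING is the closure, from 0 (fully open) to 1 (shut), set as the call begins (- or left out, the last holds). The fingers move at their own pace and stop on an object; FORCE is the grip in N (left out, the last holds). Time passes only in rows, so rows that repeat a pose let the fingers close. It gives the time, the measured TCP pose, the force and the opening at its end, in the units of the state.
- read_state(): the state, without advancing time (a new reading comes with each control period).
- cams.camera(name): name is "scene" or "side" or "wrist"; returns the picture (420x560x3 uint8, red, green, blue); there is no depth.
- cams.get_calibration(name): a dict with "vertical_fov" (degrees; the focal length in pixels is half the picture's height over the tangent of half this angle, whatever the lens; pixels are square), "cx", "cy" (the principal point, pixels), "R" (3x3) and "t" (3): a world point X has camera coordinates R X + t. Camera axes: x right, y down, z forward; pixel columns grow to the right and rows downward; lengths in mm; the calibration is good to about 2 mm. A picture is of the moment at which its call begins: read the wrist's pose just before it. get_calibration takes no time and is no camera call; for the wrist camera it gives the pose at the moment of the call.
- manip.sign_off(): hands the job in, once; it reports no verdict.
The state is a dict: "clock": time; "joints": joint angles; "qd": joint speeds; "effort": joint torques, N m; "eef_pos": TCP position; "eef_rot": TCP orientation; "wrist_force": force on the tool from outside, world axes, zero at the start; "moment": the same for the moment, N m; "finger_gap": finger opening in mm.
Only numpy, scipy, OpenCV 4.12 (cv2) and the standard library are available. Lean on these libraries where they do the work, as an engineer would, in place of code of your own. Each camera call takes 0.05 s, during which the arm holds its last target. There are 200 camera calls.

### The job

A brass clamping ring has dropped behind the fixed spindle guard. With the hooked rod, reach in under the guard, catch the ring and draw it out along the bench until it is fully home against both locating pins, and press it there for a second with a steady gentle pull of about 10 N (never more than 15 N on the pins or guard). Then lift the hook out without shifting the ring and stand the hooked rod back on the blue mat; do not touch the ring with the gripper or the arm, and leave everything else alone.

Things in the scene. Friction and masses are not known exactly. Their poses are not given: they have to be found in the camera images.
- ring_center (a point): centre (half-way up, 9 mm above the bench) of the loose brass ring lying flat: outside diameter 66, hole diameter 34 right through, 18 mm high, about 0.33 kg. It slides on the bench with a pull of 1 to 4 N
- nest (a point): where the ring's centre lies (9 mm above the bench) when it touches both locating pins; axes as station. Steel pins, 12 mm thick, 14 high, fixed to the bench, centres at x = -22 and +22, y = -32 mm from here; behind them a fixed bar 4 mm high (y -35 to -51)
- station: fixed guard: yellow frame 276 wide (x), 125 high, 220 mm deep, clear sides and back, barred roof. Origin on the bench, middle of its front; +y points into the guard, z up. The front is open from the bench to 79 mm height, 244 mm between posts; a clear panel above. A spindle head begins 137 mm inside. The nest lies at y = -60 mm, in front
- hook_grip (a point): centre of the orange handle (80 long along x, 24 wide, 24 high) of the loose hooked rod, 0.25 kg, balanced here. +x points to the hook: an 8 mm bar on the handle's centre line, then an 8 mm leg straight down, ending 26 mm below that line. Leg axis 226 to 244 mm from this point (handle clamped, setting not measured). Dark foot 43 to 77 mm behind, 36 wide, its underside 26 mm below the line
- mat: blue tool mat fixed to the bench, 420 mm (its x) by 130 mm (y), 4 mm thick, origin under its centre. The hooked rod starts on it, standing on its foot and the leg's tip, handle level, its centre 26 mm above the mat
- chuck: steel drill chuck on a taper flange, standing, 60 mm wide, 105 mm high; origin under its centre; bystander
- wrench: steel wrench lying on the bench; bystander
- socket: dark upright steel tube, 60 mm wide, 90 mm high; origin under its centre; bystander
- bolt: dark bolt standing on its head, 30 mm wide, 50 mm high; bystander
- block: aluminium block 50 x 70 x 35 mm; bystander
- oil: yellow bottle 60 mm wide, 140 mm high; bystander
Things that resemble listed ones, but are neither listed nor needed, are in the scene too. There is more than one size of the part that bears ring_center; the job needs the largest.

How it is judged (in metres and radians):
On the way, in this order (a step that is already met when the one before it is completed fails the run):
1. the ring has been drawn out from under the guard (y of ring_center in the frame of station below -0.034 m), for 0.05 s.
2. the ring is pressed home on both pins with at least 6 N, steadily for 0.8 s (horizontal distance between ring_center and nest below 0.003 m and contact force between ring and station above 6 N), for 0.8 s.
At the end, for the whole second after the job is handed in: The ring lies flat and at rest on the bench with its centre within 3 mm of the nest point (touching both pins), and the hooked rod stands on its foot on the blue mat, its handle's centre over the mat, upright to within 0.15 rad and 24 to 36 mm above the bench (horizontal distance between ring_center and nest below 0.003 m and height (world z) of ring_center below 0.012 m and angle between ring_center's own z axis and vertical below 0.1 rad and linear speed of ring below 0.01 m/s and x of hook_grip in the frame of mat between -0.21 and 0.21 m and y of hook_grip in the frame of mat between -0.065 and 0.065 m and height (world z) of hook_grip between 0.024 and 0.036 m and angle between hook_grip's own z axis and vertical below 0.15 rad).
It fails at once if the guard or the pins are loaded with more than 15 N by anything (contact force between station and anything else above 15 N).
It fails at once if the gripper or the arm touches the ring (contact force between any of the fingers, the arm and ring above 0.5 N).
It fails at once if something else on the bench is shifted by more than 15 mm (distance of any of chuck, wrench, socket, bolt, block, oil from where it was at the start of the episode above 0.015 m).
It also fails if it takes over 72 s, if anything falls off the work surface, if the arm or the gripper's body presses on something with over 40 N, if the wrist force passes 120 N, or if a joint passes its speed limit or range.

## Working session

There is one attempt and no reset: what is moved stays moved. The work goes in short steps, Python scripts to look and compute and a shell command to move; the robot and the scene stay as the last step left them, time stands still between calls to the robot, and variables do not carry over. Pictures are saved under pics/ and viewed, about 8 in all and at most 12, crops included, and the job is handed in when it is done.

```bash
ls; mkdir -p pics; python3 - <<'E'
from cell import read_state, cams
import cv2
print(read_state())
for n in ["scene","side","wrist"]:
    im=cams.camera(n); cv2.imwrite(f"pics/{n}0.png",im[:,:,::-1])
    print(n,cams.get_calibration(n))
E
python3 -c "
import cv2
for n in ['scene','side']:
    cv2.imwrite(f'pics/{n}0b.png',cv2.resize(cv2.imread(f'pics/{n}0.png'),(800,600),interpolation=2))"
```

```text
pics
{'clock': 0.0, 'joints': array([-1.33359672e+00,  3.00465174e-01,  1.52157701e+00,  6.60412323e-06,
        1.32073361e+00, -6.66365720e-02]), 'qd': array([ 2.38136367e-03, -1.65832026e-03, -9.91711324e-05,  5.19857753e-05,
        1.10121858e-03, -1.75560525e-04]), 'effort': array([-1.64290061e-03, -5.31811845e+01, -3.52738380e+01,  7.07996939e-02,
        2.44465994e-02, -1.35130986e-04]), 'eef_pos': array([ 164.46875343, -524.55993361,  212.89130704]), 'eef_rot': array([-3.14041256e+00, -8.51647475e-05,  3.03834495e-01]), 'wrist_force': array([ 0.70706505, -0.03130203, -0.60585005]), 'moment': array([-0.03316912, -0.04384992, -0.012284  ]), 'finger_gap': 94.117342612238}
scene {'vertical_fov': 57.91735641439672, 'cx': 272.770108384438, 'cy': 203.68927484383047, 'R': array([[ 0.59349481,  0.8047124 ,  0.01420783],
       [ 0.5985238 , -0.42948606, -0.67624772],
       [-0.53808286,  0.40985324, -0.73653727]]), 't': array([-401.36017464, -264.77543864, 1558.60626141])}
side {'vertical_fov': 43.11218720448321, 'cx': 280.06589211457685, 'cy': 209.82495184551797, 'R': array([[-0.98489303, -0.17314584, -0.00249907],
       [-0.11038497,  0.6388836 , -0.76134283],
       [ 0.13341995, -0.74956538, -0.6483447 ]]), 't': array([ 595.09029761,   58.98103628, 1511.14920811])}
wrist {'vertical_fov': 67.08095243211952, 'cx': 282.1459317151362, 'cy': 214.291381720436, 'R': array([[ 0.2995352 , -0.95408431, -0.00133842],
       [-0.92173656, -0.28974124,  0.25778232],
       [-0.24633386, -0.07598121, -0.96620209]]), 't': array([-548.00987209,  -26.71953047,  391.70651286])}
```

View pics/scene0b.png

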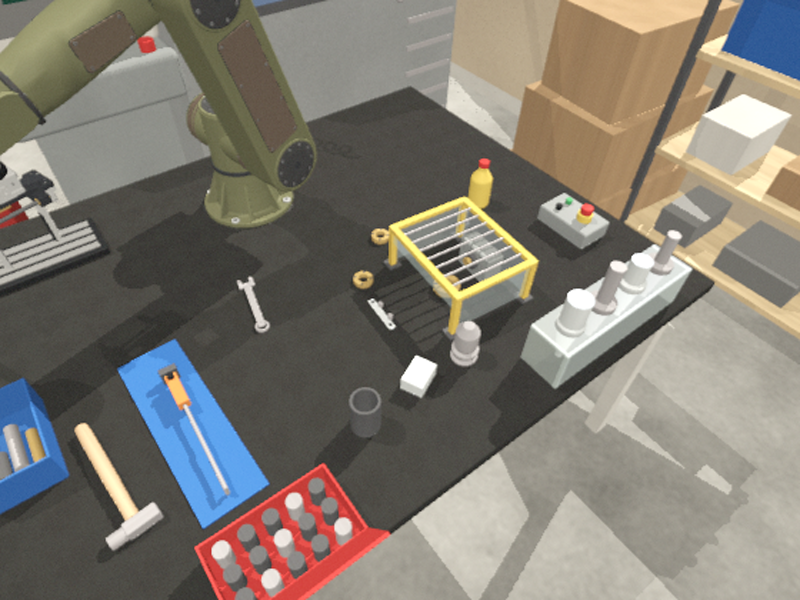

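View pics/side0b.png

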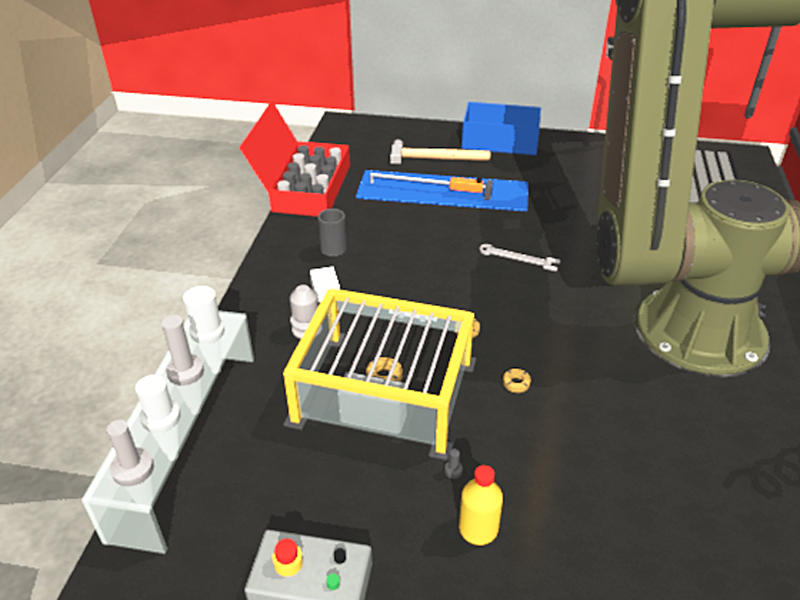

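The scene view shows the guard at about (460,260), the pins and bar at (382,313), the large ring under the guard at (447,286), and the hooked rod on the mat from (172,375) to (228,492), in enlarged pixels. The side view shows the ring through the roof at (385,368). I'll compute rough positions and make zoomed crops.

```bash
cat > h.py <<'E'
import numpy as np, cv2
from cell import read_state, cams
def K(c): return 210/np.tan(np.radians(c["vertical_fov"]/2))
def ray(c,u,v):
    R=np.array(c["R"]);t=np.array(c["t"]);d=R.T@np.array([(u-c["cx"])/K(c),(v-c["cy"])/K(c),1]);return -R.T@t,d
def pl(c,u,v,z):
    o,d=ray(c,u,v);return o+d*(z-o[2])/d[2]
def px(c,X):
    p=np.array(c["R"])@np.array(X,float)+c["t"];return np.array([c["cx"]+K(c)*p[0]/p[2],c["cy"]+K(c)*p[1]/p[2]])
def two(c1,a,c2,b):
    o1,d1=ray(c1,*a);o2,d2=ray(c2,*b);A=np.c_[d1,-d2];s=np.linalg.lstsq(A,o2-o1,rcond=None)[0]
    p,q=o1+s[0]*d1,o2+s[1]*d2;return (p+q)/2,np.linalg.norm(p-q)
E
python3 - <<'E'
from h import *
S=cams.get_calibration("scene");D=cams.get_calibration("side")
np.set_printoptions(precision=1,suppress=True)
for n,c in (("scene",S),("side",D)):
    im=cv2.imread(f"pics/{n}0.png");h=cv2.cvtColor(im,cv2.COLOR_BGR2HSV)
    for nm,lo,hi in (("mat",(100,140,90),(118,255,255)),("orange",(8,190,150),(19,255,255)),("brass",(12,70,90),(24,185,255)),("yellow",(22,190,120),(32,255,255))):
        m=cv2.inRange(h,lo,hi)
        cs=[k for k in cv2.findContours(m,0,2)[0] if cv2.contourArea(k)>(25 if nm in("brass","orange") else 200)]
        for k in cs:
            (x,y),w,a=cv2.minAreaRect(k)
            z={"mat":4,"orange":42,"brass":18,"yellow":125}[nm]
            if y<120: pass
            print(n,nm,round(x),round(y),np.round(w),round(a),"A",cv2.contourArea(k),pl(c,x,y,z))
            if nm in("mat","orange"): print([pl(c,*p,4 if nm=="mat" else 38).round() for p in cv2.boxPoints(cv2.minAreaRect(k))])
a=cv2.imread("pics/scene0.png")[130:270,235:395];b=cv2.imread("pics/side0.png")[190:330,190:350]
c=cv2.imread("pics/scene0.png")[245:360,75:195]
cv2.imwrite("pics/crop1.png",np.hstack([cv2.resize(a,(400,350),interpolation=2),cv2.resize(b,(400,350),interpolation=2)]))
E
```

```text
scene mat 24 312 [94. 47.] 90 A 2331.5 [ 452.6 -679.     4. ]
[array([ 251., -699.,    4.]), array([ 333., -587.,    4.]), array([ 621., -662.,    4.]), array([ 553., -756.,    4.])]
scene mat 131 301 [127.  56.] 57 A 6232.0 [ 593.6 -430.9    4. ]
[array([ 372., -522.,    4.]), array([ 343., -364.,    4.]), array([ 785., -352.,    4.]), array([ 785., -482.,    4.])]
scene mat 532 27 [55. 53.] 90 A 2094.0 [ 272.  2297.7    4. ]
[array([ -80., 2590.,    4.]), array([ 134., 2907.,    4.]), array([ 551., 2066.,    4.]), array([ 380., 1820.,    4.])]
scene brass 24 311 [22.  9.] 72 A 157.5 [ 460.6 -673.3   18. ]
scene brass 73 329 [74. 13.] 60 A 312.0 [ 589.2 -582.3   18. ]
scene brass 124 273 [26.  9.] 63 A 160.0 [ 502.7 -412.5   18. ]
scene brass 316 195 [6. 8.] 63 A 30.5 [590.6 251.6  18. ]
scene brass 254 196 [13. 14.] 90 A 140.0 [467.1  72.6  18. ]
scene brass 315 199 [119.  70.] 7 A 690.0 [602.5 235.1  18. ]
scene brass 526 190 [107.  44.] 35 A 1600.5 [1012.2  882.    18. ]
scene brass 409 152 [10.  9.] 18 A 47.5 [624.4 704.5  18. ]
scene brass 316 152 [72. 22.] 4 A 130.5 [411.2 405
[... 790 characters left out ...]
, array([ 344., -634.,    4.])]
side brass 362 266 [16. 19.] 90 A 243.5 [350.7 218.4  18. ]
side brass 279 260 [ 7. 13.] 21 A 62.5 [567.  234.5  18. ]
side brass 268 257 [11. 17.] 22 A 105.0 [597.4 227.9  18. ]
side brass 332 232 [19.  5.] 90 A 48.5 [437.7 103.6  18. ]
side brass 223 236 [ 8. 49.] 29 A 31.0 [735.  171.4  18. ]
side brass 482 172 [ 9. 47.] 9 A 196.5 [  -3.5 -262.3   18. ]
side brass 554 168 [ 7. 45.] 5 A 70.5 [-232.6 -322.5   18. ]
side brass 556 163 [47.  9.] 85 A 69.0 [-247.2 -350.8   18. ]
side brass 327 128 [20.  6.] 5 A 66.0 [ 511.8 -442.    18. ]
side brass 312 109 [ 6. 62.] 90 A 68.0 [ 581.4 -564.1   18. ]
side brass 38 69 [138.  77.] 90 A 7207.5 [1771.8 -703.    18. ]
```

View pics/crop1.png

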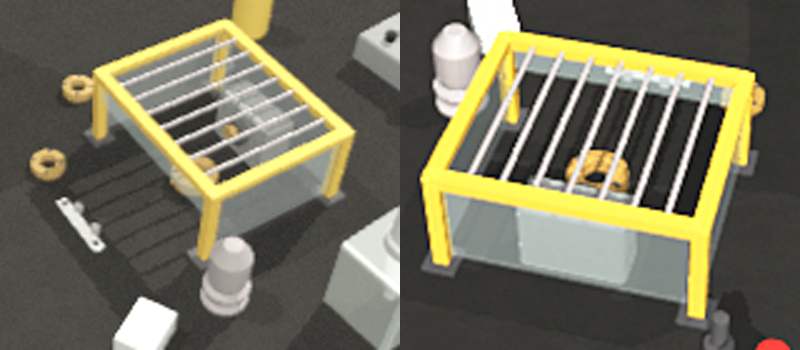

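The crop shows the guard roof corners clearly in both views, the pins and bar at left, and the ring under the roof. I'll triangulate these.

```bash
python3 - <<'E'
from h import *
S=cams.get_calibration("scene");D=cams.get_calibration("side")
np.set_printoptions(precision=1,suppress=True)
P={"A":((212,199),(105,33)),"B":((95,72),(354,72)),"C":((228,21),(302,231)),"D":((355,130),(21,178))}
W=[]
s=lambda p:(235+p[0]/2.5-.3,130+p[1]/2.5-.3); d=lambda p:(190+p[0]/2.5-.3,190+p[1]/2.5-.3)
for k,(a,b) in P.items():
    x,e=two(S,s(a),D,d(b)); W.append(x);print(k,x,"gap",e, pl(S,*s(a),125)[:2],pl(D,*d(b),125)[:2])
W=np.array(W);M=np.array([[138,0],[-138,0],[-138,220],[138,220]])
Q=np.array([(pl(S,*s(a),125)[:2]+pl(D,*d(b),125)[:2])/2 for a,b in P.values()])
Mc=M-M.mean(0);Qc=Q-Q.mean(0);th=np.arctan2((Mc[:,0]*Qc[:,1]-Mc[:,1]*Qc[:,0]).sum(),(Mc*Qc).sum())
R=np.array([[np.cos(th),-np.sin(th)],[np.sin(th),np.cos(th)]]);o=Q.mean(0)-R@M.mean(0)
print("station yaw",np.degrees(th),"o",o,"resid",Q-(M@R.T+o))
for n,p in (("nest",(0,-60)),("pin-",(-22,-92)),("pin+",(22,-92))):
    X=R@p+o;q=px(S,[*X,14]);print(n,X,"crop px",(q-[235,130])*2.5)
for a in ((65,200),(97,247),(75,207),(97,230)):
    print("bar/pin",R.T@(pl(S,*s(a),9)[:2]-o))
# big ring by brass mask in both
for n,c,box in (("scene",S,(295,185,325,215)),("side",D,(250,245,290,275))):
    im=cv2.imread(f"pics/{n}0.png");h=cv2.cvtColor(im,cv2.COLOR_BGR2HSV);m=cv2.inRange(h,(10,80,60),(22,220,255))
    k=np.zeros_like(m);k[box[1]:box[3],box[0]:box[2]]=m[box[1]:box[3],box[0]:box[2]]
    x,y,w,hh=cv2.boundingRect(k);X=pl(c,x+w/2,y+hh/2,9);print(n,"ring",x,y,w,hh,X,R.T@(X[:2]-o))
for nm,pa in (("hookend",(228,493)),("handle c",(178,388)),("foot end",(168,371))):
    print(nm,pl(S,pa[0]*.7,pa[1]*.7,30))
print("handle side",pl(D,465*.7,184*.7,36),"hook side",pl(D,372*.7,176*.7,30))
a=cv2.imread("pics/scene0.png")[245:360,75:195]
E
```

```text
A [710.7 146.2 120.7] gap 3.19187221391104 [715.  143.8] [707.9 150.2]
B [442.6 168.  123.7] gap 3.8081361995524876 [446.  167.3] [441.  167.7]
C [465.9 391.9 124.3] gap 1.231359614637703 [467.2 391.3] [465.3 392.1]
D [733.6 372.2 126. ] gap 0.5598842434567445 [732.7 373.1] [734.2 371.4]
station yaw -4.836469456403692 o [579.4 160. ] resid [[-5.5 -1.4]
 [ 1.6 -4.1]
 [ 5.8  0.8]
 [-2.   4.7]]
nest [574.3 100.2] crop px [109.5 203.8]
pin- [549.7  70.2] crop px [ 80.8 202.5]
pin+ [593.6  66.5] crop px [ 97.9 223.9]
bar/pin [ -42.3 -106. ]
bar/pin [  49.8 -111.6]
bar/pin [ -24.5 -100.8]
bar/pin [ 25.3 -96.5]
scene ring 295 185 29 30 [590.6 222.4   9. ] [ 5.9 63.1]
side ring 253 250 37 24 [585.8 235.7   9. ] [-0. 76.]
hookend [ 767.2 -420.2   30. ]
handle c [ 510. -409.   30.]
foot end [ 458.7 -410.    30. ]
handle side [ 513.8 -404.2   36. ] hook side [ 748. -412.   30.]
```

Roof corners triangulate near z=125 and the station yaw is about -4.8°, good to about 5 mm. I'll move over the rod for a precise wrist view.

```bash
python3 -m handwheel '[[0.06,0,0,5],[0.12,0,0,10],[0.18,0,0,15],[0.24,0,0,19],[0.30,0.004,0,19]]' 0 && python3 - <<'E'
from h import *
s=read_state();print(s["clock"],s["eef_pos"],s["eef_rot"],s["joints"])
E
```

```text
clock: 0.78
eef_pos: [453.7, -437.7, 213.0]
eef_rot: [-3.141, 0.0, -0.029]
wrist_force: [-0.4, -1.4, 0.1]
finger_gap: 94.3
0.775 [ 453.69573413 -437.73757367  212.95997417] [-3.14062974e+00  4.39361942e-04 -2.87992256e-02] [-8.25735484e-01  4.82832571e-01  1.27017511e+00  3.64710759e-04
  1.38958074e+00  7.73794372e-01]
```

```bash
python3 -m handwheel '[[0.055,-0.015,0,0],[0.105,-0.031,0,0],[0.105,-0.031,0,0],[0.105,-0.031,0,0]]' && python3 - <<'E'
from h import *
np.set_printoptions(precision=2,suppress=True)
c=cams.get_calibration("wrist");im=cams.camera("wrist")[:,:,::-1].copy();cv2.imwrite("pics/w1.png",im)
h=cv2.cvtColor(im,cv2.COLOR_BGR2HSV)
for nm,lo,hi,z in (("mat",(100,140,60),(120,255,255),4),("orange",(5,170,120),(20,255,255),42)):
    k=max(cv2.findContours(cv2.inRange(h,lo,hi),0,2)[0],key=cv2.contourArea);r=cv2.minAreaRect(k);print(nm,r,cv2.contourArea(k))
    print(pl(c,*r[0],z),[pl(c,*p,z)[:2] for p in cv2.boxPoints(r)])
E
```

```text
clock: 1.27
eef_pos: [559.1, -409.9, 212.5]
eef_rot: [-3.14, 0.001, -0.029]
wrist_force: [-0.6, -0.0, -0.4]
finger_gap: 93.6
mat ((284.46185302734375, 161.49560546875), (324.185302734375, 124.01342010498047), 89.454345703125) 14396.5
[ 597.17 -411.75    4.  ] [array([ 767.26, -349.42]), array([ 764.57, -479.67]), array([ 375.97, -492.8 ]), array([ 378.75, -323.12])]
orange ((284.7027587890625, 203.073974609375), (19.10497283935547, 3.8733370304107666), 6.009005546569824) 24.5
[ 555.26 -410.7    42.  ] [array([ 554.51, -399.93]), array([ 558.86, -400.52]), array([ 556.01, -421.46]), array([ 551.64, -420.93])]
```

View pics/w1.png

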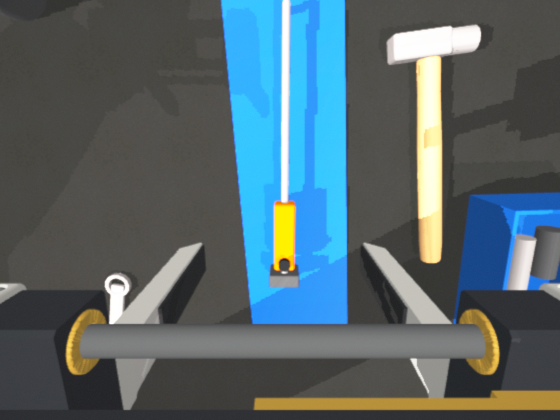

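The handle spans rows 202–268 at columns 274–295, and the bar runs up to (287,0). The foot is behind, at row 280. I'll compute the handle axis.

```bash
python3 - <<'E'
from h import *
np.set_printoptions(precision=1,suppress=True)
c=cams.get_calibration("wrist");im=cv2.imread("pics/w1.png");h=cv2.cvtColor(im,cv2.COLOR_BGR2HSV).astype(int)
sat=(h[...,0]<25)&(h[...,1]>120)&(h[...,2]>120)
for v in range(198,276,4):
    u=np.where(sat[v,260:310])[0]+260
    if len(u):print(v,u.min(),u.max(),pl(c,(u.min()+u.max())/2,v,42))
b=im.astype(int)
for v in (3,60,120,180):
    u=np.where(b[v,260:310].min(1)>140)[0]+260;print("bar",v,u.min(),u.max(),pl(c,(u.min()+u.max())/2,v,34))
for v in(201,268): print(pl(c,284.5,v,42))
E
```

```text
202 276 293 [ 556.1 -410.9   42. ]
206 294 294 [ 551.2 -421.4   42. ]
210 294 294 [ 546.6 -421.3   42. ]
214 294 294 [ 542.  -421.2   42. ]
218 294 294 [ 537.4 -421.1   42. ]
222 294 294 [ 532.7 -421.    42. ]
226 294 294 [ 528.  -420.9   42. ]
230 294 294 [ 523.2 -420.8   42. ]
234 294 294 [ 518.5 -420.7   42. ]
238 294 294 [ 513.7 -420.6   42. ]
242 293 293 [ 508.8 -419.4   42. ]
246 293 293 [ 504.  -419.3   42. ]
250 293 293 [ 499.1 -419.2   42. ]
254 293 293 [ 494.1 -419.1   42. ]
258 280 293 [ 489.4 -411.4   42. ]
262 277 293 [ 484.4 -409.6   42. ]
266 273 294 [ 479.4 -407.7   42. ]
270 275 293 [ 474.3 -408.1   42. ]
bar 3 282 290 [ 752.2 -417.8   34. ]
bar 60 282 289 [ 701.5 -416.    34. ]
bar 120 281 288 [ 643.3 -413.4   34. ]
bar 180 281 288 [ 579.3 -411.6   34. ]
[ 557.2 -411.    42. ]
[ 476.8 -408.8   42. ]
```

Rod: the handle spans x 477–557 (80 mm, as specified), centre (517,-409.7), yaw -2.05°. Going down to grasp.

```bash
python3 -m handwheel '[[-0.042,0.001,0.05,0.4],[-0.042,0.001,0.11,0.4],[-0.042,0.001,0.165,0.4],[-0.042,0.001,0.191,0.4],[-0.042,0.001,0.191,0.4]]' 0 && python3 -m handwheel '[[0,0,0,0],[0,0,0,0],[0,0,0,0],[0,0,0,0],[0,0,0,0]]' 1 50 && python3 -m handwheel '[[0,0,0,0],[0,0,-0.03,0],[0,0,-0.08,0],[0,0,-0.08,0]]'
```

```text
clock: 1.95
eef_pos: [514.9, -409.9, 20.6]
eef_rot: [-3.139, 0.003, -0.038]
wrist_force: [0.5, 0.0, -0.3]
finger_gap: 94.2
clock: 2.58
eef_pos: [514.9, -409.9, 20.7]
eef_rot: [-3.139, 0.003, -0.038]
wrist_force: [-0.2, -0.2, 0.0]
finger_gap: 47.1
clock: 3.08
eef_pos: [516.6, -411.3, 105.0]
eef_rot: [3.14, -0.002, -0.038]
wrist_force: [-0.9, -1.2, -1.0]
finger_gap: 7.2
```

The fingers hadn't finished closing when I lifted, so the grasp came up empty. Reopen and re-measure the handle.

```bash
python3 -m handwheel '[[0.04,0,-0.05,0],[0.04,0,-0.105,0],[0.04,0,-0.105,0],[0.04,0,-0.105,0],[0.04,0,-0.105,0]]' 0 && python3 -m handwheel '[[0,0,0,0],[0,0,0,0],[0,0,0,0],[0,0,0,0],[0,0,0,0]]' 0 && cat > rod.py <<'E'
from h import *
import sys
np.set_printoptions(precision=1,suppress=True)
c=cams.get_calibration("wrist");im=cams.camera("wrist")[:,:,::-1].copy();cv2.imwrite(sys.argv[1],im)
b=im.astype(int);h=cv2.cvtColor(im,cv2.COLOR_BGR2HSV).astype(int)
o=(h[...,0]>5)&(h[...,0]<28)&(h[...,1]>120)&(h[...,2]>150);o[:, :230]=0;o[:,340:]=0;o[290:]=0
n,l,st,ce=cv2.connectedComponentsWithStats(o.astype(np.uint8));i=1+np.argmax(st[1:,4]);x,y,w,hh=st[i,:4];print("handle px",x,y,w,hh)
f=pl(c,x+w/2,y,42);r=pl(c,x+w/2,y+hh,42);print("front",f,"rear",r,"mid",(f+r)/2)
P=[]
for v in (3,60,120,180):
    u=np.where(b[v,260:310].min(1)>140)[0]+260
    if len(u): P.append(pl(c,(u.min()+u.max())/2,v,34));print("bar",P[-1])
d=P[0]-P[-1];print("yaw",np.arctan2(d[1],d[0]));s=read_state();print(s["eef_pos"],s["eef_rot"],s["finger_gap"])
E
python3 rod.py pics/w2.png
```

```text
clock: 3.7
eef_pos: [555.8, -412.4, 208.0]
eef_rot: [-3.141, 0.0, -0.038]
wrist_force: [-0.3, 0.1, 0.2]
finger_gap: 53.7
clock: 4.32
eef_pos: [555.8, -412.4, 208.1]
eef_rot: [-3.141, 0.0, -0.038]
wrist_force: [0.6, -0.2, -0.2]
finger_gap: 94.0
handle px 272 200 21 70
front [ 556.6 -411.1   42. ] rear [ 473.8 -408.    42. ] mid [ 515.2 -409.5   42. ]
bar [ 747.9 -416.8   34. ]
bar [ 697.9 -414.9   34. ]
bar [ 640.4 -413.2   34. ]
bar [ 577.3 -410.7   34. ]
yaw -0.0353942598696088
[ 555.8 -412.4  208. ] [-3.1  0.  -0. ] 93.76869913635701
```

The rod is undisturbed. Grasp again, with enough closing time.

```bash
python3 -m handwheel '[[-0.039,-0.0015,0.05,0],[-0.039,-0.0015,0.11,0],[-0.039,-0.0015,0.165,0],[-0.039,-0.0015,0.187,0],[-0.039,-0.0015,0.187,0]]' 0 && python3 -m handwheel '[[0,0,0,0],[0,0,0,0],[0,0,0,0],[0,0,0,0],[0,0,0,0]]' 1 55 && python3 -m handwheel '[[0,0,0,0],[0,0,0,0],[0,0,0,0],[0,0,0,0],[0,0,0,0]]'
```

```text
clock: 5.0
eef_pos: [516.8, -409.3, 20.8]
eef_rot: [-3.141, 0.001, -0.038]
wrist_force: [-0.9, -0.4, 0.8]
finger_gap: 94.0
clock: 5.62
eef_pos: [516.8, -409.3, 20.9]
eef_rot: [-3.141, 0.001, -0.038]
wrist_force: [0.5, -1.0, 1.2]
finger_gap: 47.4
clock: 6.25
eef_pos: [516.8, -409.4, 20.9]
eef_rot: [-3.141, 0.001, -0.038]
wrist_force: [-0.1, -1.2, -0.2]
finger_gap: 23.4
```

Gripped (gap 23.4). Lift, then travel and turn toward the guard for a look from above.

```bash
python3 -m handwheel '[[0,0,-0.03,0],[0,0,-0.09,0],[0,0,-0.15,0],[0,0,-0.21,0],[0,0,-0.26,0]]' && python3 -m handwheel '[[0.01,-0.05,0,-8],[0.02,-0.11,0,-17],[0.03,-0.17,0,-26],[0.04,-0.23,0,-35],[0.05,-0.29,0,-44]]'; python3 -c "
from h import *
s=read_state();print(s['eef_pos'],s['eef_rot'],s['joints'],s['finger_gap'])"
```

```text
clock: 6.88
eef_pos: [516.9, -409.3, 283.3]
eef_rot: [-3.141, 0.0, -0.038]
wrist_force: [0.0, -0.5, -3.4]
finger_gap: 23.4
clock: 7.5
eef_pos: [577.8, -119.4, 283.1]
eef_rot: [-3.14, 0.0, 0.735]
wrist_force: [0.3, -0.4, -1.7]
finger_gap: 23.8
[ 577.80106679 -119.36826666  283.1375122 ] [-3.14034989e+00  1.40708801e-04  7.35156350e-01] [-2.66044132e-01  3.51062978e-01  1.29346692e+00  5.53173807e-04
  1.49818520e+00  5.69555492e-01] 23.7836454699241
```

```bash
python3 -m handwheel '[[0.04,-0.027,0,-10],[0.08,-0.055,0,-20],[0.12,-0.08,0,-30],[0.15,-0.101,0,-40],[0.15,-0.101,0,-43]]' && python3 -m handwheel '[[0,0,0,0],[0,0,0,0]]' && python3 - <<'E'
from h import *
import json
c=cams.get_calibration("wrist");s=read_state();im=cams.camera("wrist")[:,:,::-1].copy();cv2.imwrite("pics/w3.png",im)
cv2.imwrite("pics/w3b.png",cv2.resize(im,(800,600),interpolation=2))
json.dump({k:np.array(v).tolist() for k,v in c.items()},open("w3.json","w"))
print(s["eef_pos"],s["eef_rot"])
E
```

```text
clock: 8.12
eef_pos: [621.2, 58.8, 282.5]
eef_rot: [-3.139, -0.001, 1.492]
wrist_force: [0.6, -1.6, -3.3]
finger_gap: 23.6
clock: 8.38
eef_pos: [621.1, 58.6, 282.2]
eef_rot: [-3.139, -0.001, 1.491]
wrist_force: [-0.7, -0.4, -2.9]
finger_gap: 23.4
[621.11968032  58.61462715 282.2434694 ] [-3.13866875e+00 -9.67244937e-04  1.49090618e+00]
```

View pics/w3b.png

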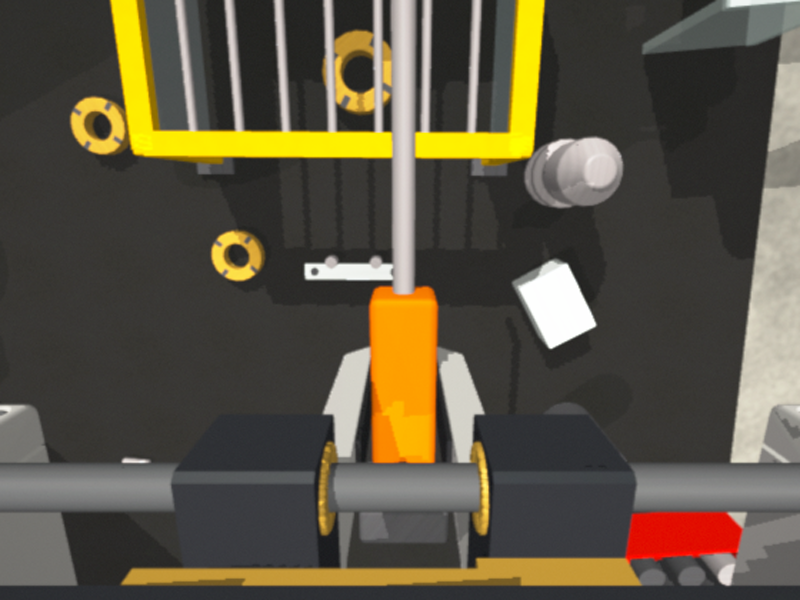

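A clear view from above: the ring is at about (360,72), the pin tops at (331,262) and (376,262), the front roof beam at rows 130–158, and the rod is parallel to the guard. I'll measure these.

```bash
python3 - <<'E'
from h import *
import json
np.set_printoptions(precision=2,suppress=True)
c={k:np.array(v) for k,v in json.load(open("w3.json")).items()};im=cv2.imread("pics/w3.png");h=cv2.cvtColor(im,cv2.COLOR_BGR2HSV)
g=cv2.cvtColor(im,cv2.COLOR_BGR2GRAY).astype(int)
q=lambda u,v:(u*.7-.15,v*.7-.15)
# pins: columns extents just above bar
for v in range(178,196,1):
    print(v,g[v,208:284:2])
y=(h[...,0]>22)&(h[...,0]<34)&(h[...,1]>150)&(h[...,2]>150)
for u in range(110,365,25):
    r=np.where(y[80:125,u])[0]+80
    if len(r):print("beam",u,r.min(),r.max(),pl(c,u,r.max()+.5,125))
for v in (10,40,70,100):
    r=np.where(y[v])[0];r=r[(r>70)&(r<400)];print("sides",v,r.min(),r.max(),pl(c,r.min(),v,125),pl(c,r.max()+1,v,125))
b=(h[...,0]>8)&(h[...,0]<28)&(h[...,1]>90)&(h[...,2]>70);b[:15]=0;b[85:]=0;b[:,:222]=0;b[:,276:]=0
ys,xs=np.where(b);print("ring",xs.min(),xs.max(),ys.min(),ys.max())
for v in range(20,84,4): r=np.where(b[v])[0];print(v,r.min() if len(r) else 0,r.max() if len(r) else 0,''.join('#' if b[v,u] else '.' for u in range(222,277)))
E
```

```text
178 [ 42  41  42  43  42  41  43  43  42  42  43  62  74  60  38  37  38  41
  44  44  44  43  43  44  43  43  50  66  63  43  36  38  40  84 168 192
 209 213]
179 [ 43  42  42  43  43  42  41  41  40  42  54 113 124  97  50  38  37  43
  43  42  44  44  42  43  43  44  74 118 109  66  38  39  40  83 169 192
 209 214]
180 [ 44  43  43  43  43  41  41  43  41  42  94 170 168 120  70  37  40  43
  40  42  43  43  42  43  43  47 115 166 150  99  40  39  40  85 169 193
 208 214]
181 [ 41  43  42  43  42  43  44  42  41  47 142 190 190 156  87  39  42  42
  42  44  42  43  43  44  43  57 163 190 184 126  41  40  42  84 169 191
 208 214]
182 [ 40  42  42  43  42  44  43  43  44  53 170 190 193 177  94  39  43  43
  44  43  43  42  44  44  43  81 184 189 192 160  48  40  42  83 168 192
 208 214]
183 [ 42  44  43  68  66  68  68  69  67  75 184 191 190 187 101  62  63  62
  63  61  61  63  61  61  61 108 188 187 189 166  65  56  54  88 168 193
 209 214]
184 [ 43  43  57 158 160 160 158 157 154 157 191 192 189 185 142 151 151 150
 149 149 148 147 145 144 143 156 186 189 186 174 138 134 127 12
[... 2809 characters left out ...]
............##.......######...
44 226 273 ....##......#########.........................######...
48 225 273 ...###......#######...........................######...
52 225 273 ...###......######............................######...
56 226 273 ....##.......######...........................######...
60 235 273 .............#########.............................#...
64 235 270 .............###########################......###......
68 235 273 .............######...##################......######...
72 236 270 ..............###....###################......###......
76 241 261 ...................#####################...............
80 251 251 .............................#.........................
```

```bash
python3 - <<'E'
from h import *
import json
np.set_printoptions(precision=1,suppress=True)
c={k:np.array(v) for k,v in json.load(open("w3.json")).items()}
th=np.radians(-4.9);R=np.array([[np.cos(th),-np.sin(th)],[np.sin(th),np.cos(th)]]);ex,ey=R[:,0],R[:,1]
p1=pl(c,232.1,183.9,14)[:2];p2=pl(c,263.3,183.9,14)[:2];d=p2-p1
print("pins",p1,p2,np.linalg.norm(d),"yaw",np.degrees(np.arctan2(d[1],d[0])))
nest=(p1+p2)/2+32*ey;print("nest",nest,"station o",nest+60*ey)
m=pl(c,210,110,125)[:2];n=pl(c,310,110.6,125)[:2];L=pl(c,83,40,125)[:2];Rr=pl(c,378,40,125)[:2]
o=(L+Rr)/2;print("roof-derived station o: x-along",o@ex,(nest@ex),"front y",m@ey,n@ey,"nest y+60",nest@ey+60)
l=pl(c,225,50,18)[:2];r=pl(c,274,50,2)[:2];t=pl(c,249.5,20.3,18)[:2];b=pl(c,252,81,0)[:2]
print("ring st x from left,right",(l-nest)@ex+33,(r-nest)@ex-33,"y top,bottom",(t-nest)@ey-60-33,(b-nest)@ey-60+33)
for z in (18,9,0):
  print("hole centre",z,[(pl(c,252,v,z)[:2]-nest)@ey-60 for v in (38.7,62)],[(pl(c,u,51,z)[:2]-nest)@ex for u in (240.5,263)])
E
```

```text
pins [550.6  67.8] [594.2  64.3] 43.74240676489824 yaw -4.520704467881829
nest [575.1  98. ] station o [580.2 157.7]
roof-derived station o: x-along 563.7205760729813 564.6411597074184 front y 206.5981547887217 206.61596540307517 nest y+60 206.71930981792227
ring st x from left,right 8.707436012922823 3.6165998763031055 y top,bottom 77.91127238960121 77.22224638847797
hole centre 18 [np.float64(90.59409423955478), np.float64(64.04908225885)] [np.float64(-4.908962047097264), np.float64(23.284928840689066)]
hole centre 9 [np.float64(92.85791692441282), np.float64(65.76482885583214)] [np.float64(-6.02773812202878), np.float64(22.748273332552216)]
hole centre 0 [np.float64(95.12173960927086), np.float64(67.48057545281426)] [np.float64(-7.14651419696041), np.float64(22.211617824415253)]
```

Ring is at station (8.5, 78), nest at (575,98); pins are 43.7 mm apart (44 specified). Now measure the leg distance, using both fixed cameras on the rod's raised tip.

```bash
python3 - <<'E'
from h import *
np.set_printoptions(precision=1,suppress=True)
s=read_state();e=s["eef_pos"];y=s["eef_rot"][2]-.0;d=np.array([np.cos(y),np.sin(y)]);print(e,y)
out=[]
for n in ("scene","side"):
    c=cams.get_calibration(n);im=cams.camera(n)[:,:,::-1].copy();cv2.imwrite(f"pics/{n}2.png",im)
    p=[px(c,[*(e[:2]+d*L),e[2]+9+z]) for L,z in((235,0),(235,-26),(40,0))];print(n,p)
    u,v=p[0].astype(int);u0,v0=u-35,v-30;print("off",u0,v0);out.append(cv2.resize(im[v0:v0+60,u0:u0+70],(400,343),interpolation=cv2.INTER_CUBIC))
cv2.imwrite("pics/crop2.png",np.hstack(out))
E
```

```text
[621.2  58.5 282.4] 1.490908664762943
scene [array([346.7, 134.4]), array([345.3, 141.4]), array([291.8, 156.5])]
off 311 104
side [array([241.3, 189. ]), array([241.9, 198.1]), array([265.1, 142.4])]
off 206 159
```

View pics/crop2.png

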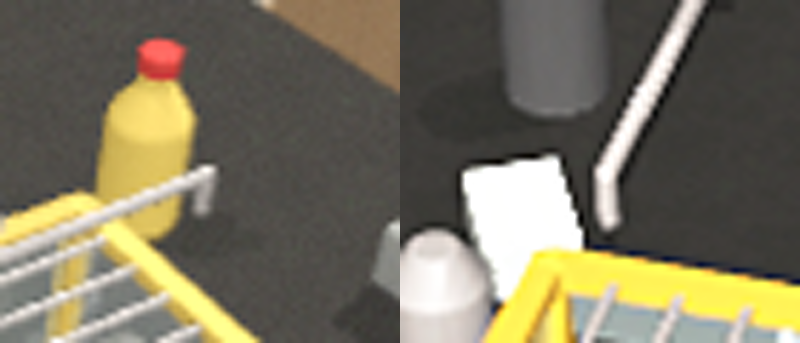

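Leg distance comes out at about 237 mm (bend 0.5 px beyond the 235 prediction in both views). Back out, align to x = 8.5 mm and lower.

```bash
python3 -m handwheel '[[-0.045,-0.01,0,0.3],[-0.10,-0.02,0,0.3],[-0.15,-0.035,0,0.3],[-0.182,-0.041,0,0.3],[-0.182,-0.041,0,0.3]]' && python3 -m handwheel '[[0,0,0.05,0],[0,0,0.11,0],[0,0,0.17,0],[0,0,0.22,0],[0,0,0.236,0]]' && python3 -m handwheel '[[0,0,0,0],[0,0,0,0]]' && cat > st.py <<'E'
from h import *
np.set_printoptions(precision=2,suppress=True)
s=read_state();th=np.radians(-4.85);ex=np.array([np.cos(th),np.sin(th)]);ey=np.array([-ex[1],ex[0]]);o=np.array([580.2,157.7])
r=s["eef_pos"][:2]-o;f=s["wrist_force"];print("t",s["clock"],"TCP st",r@ex,r@ey,"z",s["eef_pos"][2],"leg y",r@ey+237,"tip z",s["eef_pos"][2]-16.9,"rot",s["eef_rot"],"F st",f[:2]@ex,f[:2]@ey,f[2],"gap",s["finger_gap"])
E
python3 st.py
```

```text
clock: 9.15
eef_pos: [565.2, -121.9, 282.7]
eef_rot: [-3.139, -0.001, 1.482]
wrist_force: [0.1, 0.2, -3.2]
finger_gap: 23.5
clock: 9.78
eef_pos: [563.7, -120.6, 44.1]
eef_rot: [-3.135, -0.002, 1.482]
wrist_force: [1.0, -0.3, -2.7]
finger_gap: 23.8
clock: 10.02
eef_pos: [564.8, -120.7, 46.1]
eef_rot: [-3.138, -0.001, 1.483]
wrist_force: [-0.0, 0.2, -2.5]
finger_gap: 23.6
t 10.025 TCP st 8.206198192272867 -278.68710158564204 z 46.080836907169854 leg y -41.68710158564204 tip z 29.180836907169855 rot [-3.14 -0.    1.48] F st -0.02570632014895132 0.2015508331603058 -2.456108339092929 gap 23.571972106934634
```

```bash
python3 -m handwheel '[[0.03,0,0,0],[0.06,0,0,0],[0.09,0,0,0],[0.119,0,0,0],[0.119,0,0,0]]' && python3 -m handwheel '[[0,0,0,0]]' && python3 st.py && python3 - <<'E'
from h import *
o=[]
for n in ("scene","side"):
    c=cams.get_calibration(n);im=cams.camera(n)[:,:,::-1].copy();cv2.imwrite(f"pics/{n}3.png",im)
    s=read_state();e=s["eef_pos"];y=s["eef_rot"][2]
    p=px(c,[e[0]+237*np.cos(y),e[1]+237*np.sin(y),18]);u0,v0=int(p[0])-35,int(p[1])-30;print(n,p,u0,v0)
    o.append(cv2.resize(im[v0:v0+60,u0:u0+70],(400,343),interpolation=cv2.INTER_CUBIC))
cv2.imwrite("pics/crop3.png",np.hstack(o))
E
```

```text
clock: 10.65
eef_pos: [576.3, -0.6, 48.1]
eef_rot: [-3.141, -0.001, 1.485]
wrist_force: [0.7, -0.5, -3.5]
finger_gap: 23.9
clock: 10.78
eef_pos: [576.8, -1.0, 49.3]
eef_rot: [3.14, -0.001, 1.485]
wrist_force: [-0.7, -0.1, -1.9]
finger_gap: 23.7
t 10.775 TCP st 10.031630368170243 -158.42819098479166 z 49.26401635463508 leg y 78.57180901520834 tip z 32.36401635463508 rot [ 3.14 -0.    1.48] F st -0.7213333576631353 -0.1647265022406934 -1.9341073485598592 gap 23.70680832603801
scene [313.75756271 197.83265563] 278 167
side [267.23017564 258.86107591] 232 228
```

View pics/crop3.png

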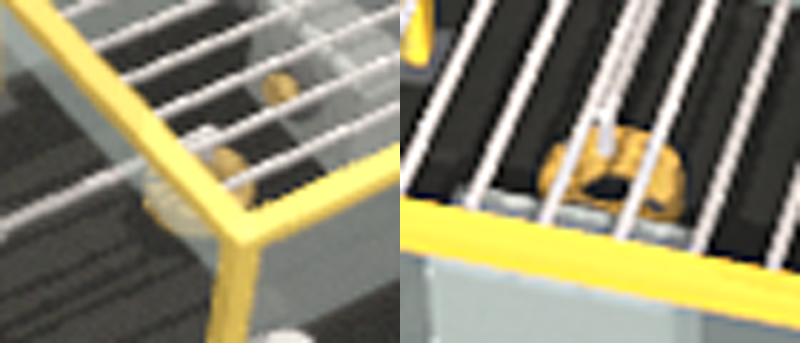

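The side view shows the leg tip at (606,155) over the ring's hole (top centre about (613,177) once projected down), so it is well aligned. Lower the leg into the hole.

```bash
python3 -m handwheel '[[0,0,0.008,0],[0,0,0.014,0],[0,0,0.02,0]]' && python3 st.py && python3 -m handwheel '[[0,0,0.004,0],[0,0,0.008,0],[0,0,0.008,0]]' && python3 st.py
```

```text
clock: 11.25
eef_pos: [576.6, -1.4, 28.3]
eef_rot: [3.141, -0.001, 1.484]
wrist_force: [0.6, 0.2, -2.5]
finger_gap: 23.6
t 11.25 TCP st 9.861254642567168 -158.81077412814503 z 28.327213928377844 leg y 78.18922587185497 tip z 11.427213928377846 rot [ 3.14 -0.    1.48] F st 0.5366329025839135 0.25497184080626395 -2.5075542844405447 gap 23.606244385824056
clock: 11.62
eef_pos: [576.5, -1.4, 20.0]
eef_rot: [-3.142, -0.001, 1.484]
wrist_force: [-0.6, 0.2, -2.6]
finger_gap: 23.6
t 11.625 TCP st 9.728954218500691 -158.8076002746001 z 20.030248877410084 leg y 78.1923997253999 tip z 3.130248877410086 rot [-3.14 -0.    1.48] F st -0.6527167016871944 0.12093037834477208 -2.603279558904591 gap 23.58870232610709
```

The leg is in the hole with no contact force. Draw the ring out, easing it laterally to x = 0.

```bash
python3 -m handwheel '[[-0.012,-0.001,0,0],[-0.025,-0.002,0,0],[-0.038,-0.003,0,0],[-0.05,-0.004,0,0],[-0.05,-0.004,0,0]]' && python3 st.py
```

```text
clock: 12.25
eef_pos: [568.0, -51.9, 20.0]
eef_rot: [-3.142, -0.001, 1.483]
wrist_force: [0.6, 1.1, -3.0]
finger_gap: 23.4
t 12.25 TCP st 5.568406901839657 -209.9005570938441 z 20.027637358221128 leg y 27.0994429061559 tip z 3.127637358221129 rot [-3.14 -0.    1.48] F st 0.5206401723236421 1.1834755112694966 -2.9800465353228156 gap 23.3977401297549
```

```bash
python3 -m handwheel '[[-0.016,-0.001,0,0],[-0.033,-0.003,0,0],[-0.05,-0.004,0,0],[-0.062,-0.0055,0,0],[-0.07,-0.0055,0,0]]' && python3 st.py && python3 -m handwheel '[[-0.004,0,0,0],[-0.008,0,0,0],[-0.010,0,0,0]]' && python3 st.py && python3 - <<'E'
from h import *
import json
c=cams.get_calibration("wrist");im=cams.camera("wrist")[:,:,::-1].copy();cv2.imwrite("pics/w4.png",im)
json.dump({k:np.array(v).tolist() for k,v in c.items()},open("w4.json","w"))
cv2.imwrite("pics/w4b.png",cv2.resize(im,(800,600),interpolation=2))
E
```

```text
clock: 12.88
eef_pos: [556.2, -122.0, 19.9]
eef_rot: [-3.141, -0.001, 1.482]
wrist_force: [0.2, 0.9, -2.4]
finger_gap: 23.8
t 12.875 TCP st -0.3142357236228941 -280.7394885861222 z 19.91787227757137 leg y -43.73948858612221 tip z 3.017872277571371 rot [-3.14 -0.    1.48] F st 0.14666899606796682 0.8809231965067106 -2.389015582301323 gap 23.790069172662744
clock: 13.25
eef_pos: [555.3, -132.0, 19.9]
eef_rot: [-3.141, -0.001, 1.482]
wrist_force: [0.5, 1.6, -2.7]
finger_gap: 23.7
t 13.25 TCP st -0.31543996197971136 -290.7294371947771 z 19.917644615964917 leg y -53.72943719477712 tip z 3.017644615964919 rot [-3.14 -0.    1.48] F st 0.35866786493191544 1.6040111114904256 -2.6559199260471975 gap 23.694836108121017
```

View pics/w4b.png

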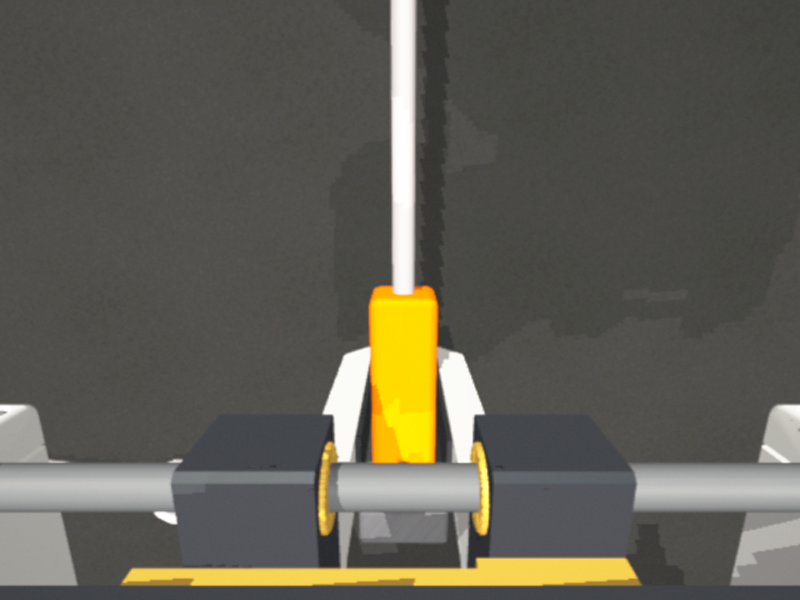

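The wrist camera is too low to see the ring, but the rod is still straight in the grip. I'll check the ring through the scene and side cameras numerically.

```bash
cat > ring.py <<'E'
from h import *
import sys
np.set_printoptions(precision=1,suppress=True)
th=np.radians(-4.85);ex=np.array([np.cos(th),np.sin(th)]);ey=np.array([-ex[1],ex[0]]);o=np.array([580.2,157.7])
for n in ("scene","side"):
    c=cams.get_calibration(n);im=cams.camera(n)[:,:,::-1].copy();cv2.imwrite(f"pics/{n}{sys.argv[1]}.png",im)
    g=o+float(sys.argv[2])*ey;p=px(c,[*g,9]).astype(int);h=cv2.cvtColor(im,cv2.COLOR_BGR2HSV)
    m=cv2.inRange(h,(10,80,60),(24,230,255));k=np.zeros_like(m);k[p[1]-22:p[1]+22,p[0]-24:p[0]+24]=m[p[1]-22:p[1]+22,p[0]-24:p[0]+24]
    nn,l,st,_=cv2.connectedComponentsWithStats(k);i=1+np.argmax(st[1:,4]);x,y,w,hh=st[i,:4]
    X=pl(c,x+w/2-.5,y+hh/2-.5,9)[:2]-o;print(n,"pred",p,"box",x,y,w,hh,"st",X@ex,X@ey)
E
python3 ring.py 4 -40
```

```text
scene pred [283 210] box 273 202 21 19 st 0.6203636945098301 -41.77988458583558
side pred [282 232] box 271 224 12 19 st 15.511464868422557 -33.84030528127164
```

The ring is at (0.6, -41.8), so step 1 is met. Creep toward the pins.

```bash
python3 -m handwheel '[[-0.003,0,0,0],[-0.006,0,0,0],[-0.009,0,0,0],[-0.012,0,0,0],[-0.014,0,0,0]]' && python3 st.py && python3 -m handwheel '[[-0.001,0,0,0],[-0.002,0,0,0],[-0.002,0,0,0]]' && python3 st.py
```

```text
clock: 14.02
eef_pos: [554.0, -146.2, 19.9]
eef_rot: [-3.142, -0.001, 1.482]
wrist_force: [0.6, 1.6, -2.1]
finger_gap: 23.6
t 14.025 TCP st -0.38738228958905435 -305.0013279191682 z 19.928847081465612 leg y -68.0013279191682 tip z 3.0288470814656137 rot [-3.14 -0.    1.48] F st 0.4921024342291253 1.6418276495983357 -2.0625829320914546 gap 23.584511811525022
clock: 14.4
eef_pos: [553.8, -148.2, 19.9]
eef_rot: [-3.142, -0.001, 1.482]
wrist_force: [0.3, 0.7, -1.2]
finger_gap: 23.7
t 14.4 TCP st -0.39791988437632564 -307.08077902496035 z 19.90684520075313 leg y -70.08077902496035 tip z 3.00684520075313 rot [-3.14 -0.    1.48] F st 0.2393209027546244 0.7425684890485924 -1.2174570874457498 gap 23.68853727397262
```

```bash
python3 ring.py 5 -58
```

```text
scene pred [278 212] box 269 204 21 19 st 1.2839960193375466 -58.255147680500485
side pred [284 228] box 273 224 11 15 st 13.57732221678805 -42.89867558281025
```

```bash
for i in 1 2 3; do :; done; python3 -m handwheel '[[-0.0005,0,0,0],[-0.001,0,0,0],[-0.001,0,0,0]]' | tail -4 ; python3 -m handwheel '[[-0.0005,0,0,0],[-0.001,0,0,0],[-0.001,0,0,0]]' && python3 st.py
```

```text
eef_pos: [553.8, -149.2, 19.9]
eef_rot: [3.142, -0.001, 1.482]
wrist_force: [0.1, 2.1, -2.0]
finger_gap: 23.8
clock: 15.25
eef_pos: [553.7, -150.3, 19.9]
eef_rot: [-3.142, -0.001, 1.482]
wrist_force: [0.2, 0.2, -3.5]
finger_gap: 23.8
t 15.25 TCP st -0.38246193664236916 -309.1537266413841 z 19.91681015939977 leg y -72.15372664138408 tip z 3.016810159399771 rot [-3.14 -0.    1.48] F st 0.15830915837609563 0.22025649404994294 -3.534622804476853 gap 23.76896648025493
```

```bash
python3 -m handwheel '[[-0.0005,0,0,0],[-0.0005,0,0,0]]' | sed -n 2,4p; python3 -m handwheel '[[-0.0005,0,0,0],[-0.0005,0,0,0]]' | sed -n 2,4p; python3 st.py
```

```text
eef_pos: [553.6, -150.8, 19.9]
eef_rot: [3.142, -0.001, 1.482]
wrist_force: [0.3, 1.5, -2.2]
eef_pos: [553.6, -151.4, 19.9]
eef_rot: [3.142, -0.001, 1.482]
wrist_force: [-0.7, 1.0, -2.4]
t 15.75 TCP st -0.3935262705925935 -310.2157968432279 z 19.91809219265242 leg y -73.2157968432279 tip z 3.0180921926524213 rot [ 3.14 -0.    1.48] F st -0.7757596069721574 0.936335790963319 -2.388814968975932 gap 23.85332702629696
```

```bash
python3 -m handwheel '[[-0.0005,0,0,0],[-0.0005,0,0,0]]' | sed -n 2,4p; python3 st.py
```

```text
eef_pos: [553.5, -151.7, 19.9]
eef_rot: [-3.142, -0.001, 1.482]
wrist_force: [0.6, 3.7, -3.7]
t 16.0 TCP st -0.4109085516695803 -310.5892320220599 z 19.897442843976002 leg y -73.58923202205989 tip z 2.9974428439760032 rot [-3.14 -0.    1.48] F st 0.2952562162903675 3.727878148573716 -3.705627881268313 gap 23.8725766800204
```

```bash
python3 -m handwheel '[[-0.0005,0,0,0],[-0.0005,0,0,0]]' | sed -n 2,4p; python3 st.py
```

```text
eef_pos: [553.4, -152.2, 19.8]
eef_rot: [-3.141, -0.001, 1.482]
wrist_force: [-0.1, 4.8, -3.0]
t 16.25 TCP st -0.4866919157384558 -311.03286632316036 z 19.83413214871468 leg y -74.03286632316036 tip z 2.9341321487146814 rot [-3.14 -0.    1.48] F st -0.5461975799500114 4.743293815464127 -3.0388620390975882 gap 23.621711223987482
```

```bash
python3 -m handwheel '[[-0.0005,0,0,0],[-0.0005,0,0,0]]' | sed -n 2,4p; python3 st.py
```

```text
eef_pos: [553.4, -152.7, 19.8]
eef_rot: [-3.141, -0.001, 1.482]
wrist_force: [-0.2, 3.6, -3.3]
t 16.5 TCP st -0.5030556095885284 -311.55208196617923 z 19.818592280544348 leg y -74.55208196617923 tip z 2.918592280544349 rot [-3.14 -0.    1.48] F st -0.5391468513031104 3.609909639242858 -3.278957733246384 gap 23.709225308225747
```

```bash
python3 ring.py 6 -60; python3 st.py
```

```text
scene pred [278 212] box 268 204 21 19 st -0.4497096745421998 -61.157900831324014
side pred [284 227] box 284 227 13 12 st -20.65396980365465 -45.436845270523264
t 16.6 TCP st -0.4687185002206521 -311.57624728698454 z 19.8593815965919 leg y -74.57624728698454 tip z 2.9593815965919 rot [-3.14 -0.    1.48] F st -0.24547509728927108 2.636715394716313 -2.450592709801722 gap 23.194313361685698
```

```bash
python3 -m handwheel '[[-0.0005,0,0,0],[-0.0005,0,0,0]]' | sed -n 2,4p; python3 st.py
```

```text
eef_pos: [553.3, -153.2, 19.8]
eef_rot: [-3.141, -0.001, 1.482]
wrist_force: [-0.1, 2.8, -2.6]
t 16.85 TCP st -0.5206362876884227 -312.06991212968774 z 19.837012442796517 leg y -75.06991212968774 tip z 2.9370124427965187 rot [-3.14 -0.    1.48] F st -0.29461848227773163 2.7525721507691796 -2.573490374828521 gap 23.694453038058164
```

```bash
python3 -m handwheel '[[-0.0005,0,0,0],[-0.0005,0,0,0]]' | sed -n 2,4p; python3 st.py
```

```text
eef_pos: [553.2, -153.4, 19.7]
eef_rot: [-3.141, -0.002, 1.482]
wrist_force: [0.4, 6.4, -2.1]
t 17.1 TCP st -0.6384132416446097 -312.2370685623867 z 19.70689295323502 leg y -75.2370685623867 tip z 2.806892953235021 rot [-3.14 -0.    1.48] F st -0.17410536970594837 6.404572694614608 -2.1310830389029705 gap 23.613453172300076
```

```bash
python3 -m handwheel '[[-0.0005,0,0,0],[-0.0005,0,0,0]]' | sed -n 2,4p; python3 st.py
```

```text
eef_pos: [553.1, -153.4, 19.6]
eef_rot: [-3.14, -0.002, 1.482]
wrist_force: [-0.5, 7.1, -2.9]
t 17.35 TCP st -0.7527607676501313 -312.2390424648395 z 19.556853514447166 leg y -75.23904246483949 tip z 2.6568535144471674 rot [-3.14 -0.    1.48] F st -1.0510244181425608 7.031564449786077 -2.892321014224079 gap 23.599407875576382
```

```bash
python3 -m handwheel '[[-0.0006,0.0001,0,0],[-0.0007,0.0001,0,0],[-0.0007,0.0001,0,0]]' | sed -n 2,4p; python3 st.py
```

```text
eef_pos: [553.0, -153.4, 19.4]
eef_rot: [-3.14, -0.003, 1.482]
wrist_force: [-0.3, 8.8, -2.4]
t 17.725 TCP st -0.7841082868940709 -312.2781679134676 z 19.39766799205424 leg y -75.2781679134676 tip z 2.497667992054243 rot [-3.14 -0.    1.48] F st -1.0322080194310248 8.715474187789647 -2.3524085352162927 gap 23.592433615303896
```

```bash
python3 -m handwheel '[[-0.0007,0.0001,-0.0002,0],[-0.0007,0.0001,-0.0002,0],[-0.0007,0.0001,-0.0002,0],[-0.0007,0.0001,-0.0002,0],[-0.0007,0.0001,-0.0002,0]]' | sed -n 2,4p; python3 st.py
```

```text
eef_pos: [553.0, -153.4, 19.4]
eef_rot: [-3.139, -0.004, 1.482]
wrist_force: [0.3, 8.5, -4.1]
t 18.35 TCP st -0.8323871434785446 -312.2862886657308 z 19.40130767875182 leg y -75.28628866573081 tip z 2.5013076787518216 rot [-3.14 -0.    1.48] F st -0.4634890970332374 8.525900309481946 -4.091504352932257 gap 23.49045949880843
```

```bash
python3 -m handwheel '[[-0.0007,0.0001,-0.0002,0],[-0.0007,0.0001,-0.0002,0],[-0.0007,0.0001,-0.0002,0],[-0.0007,0.0001,-0.0002,0],[-0.0007,0.0001,-0.0002,0]]' | sed -n 2,4p; python3 st.py; python3 ring.py 7 -60;python3 st.py
```

```text
eef_pos: [552.9, -153.4, 19.4]
eef_rot: [-3.139, -0.005, 1.483]
wrist_force: [0.9, 8.9, -3.5]
t 18.975 TCP st -0.8727815471551882 -312.2768784729914 z 19.39923252069152 leg y -75.27687847299143 tip z 2.499232520691521 rot [-3.14 -0.01  1.48] F st 0.11790663426980039 8.954215850614455 -3.5281642985443264 gap 23.538344684619794
scene pred [278 212] box 268 204 20 19 st -1.3164978681323405 -62.6091691572705
side pred [284 227] box 284 227 13 12 st -20.65396980365465 -45.436845270523264
t 19.075 TCP st -0.887778901549022 -312.3108692197996 z 19.390764478398555 leg y -75.3108692197996 tip z 2.4907644783985567 rot [-3.14 -0.01  1.48] F st 0.4145246540950714 10.236171592912475 -2.975344871749857 gap 23.559942318083678
```

About 9 N held. Hold again nearer 10 N, to allow for friction carrying part of the pull.

```bash
python3 -m handwheel '[[-0.0008,0.0001,-0.0001,0],[-0.0008,0.0001,-0.0001,0],[-0.0008,0.0001,-0.0001,0],[-0.0008,0.0001,-0.0001,0],[-0.0008,0.0001,-0.0001,0]]' | sed -n 1,4p; python3 -m handwheel '[[-0.0008,0.0001,-0.0001,0],[-0.0008,0.0001,-0.0001,0],[-0.0008,0.0001,-0.0001,0],[-0.0008,0.0001,-0.0001,0],[-0.0008,0.0001,-0.0001,0]]' | sed -n 1,4p; python3 st.py
```

```text
clock: 19.7
eef_pos: [552.9, -153.4, 19.2]
eef_rot: [-3.138, -0.006, 1.483]
wrist_force: [1.3, 9.5, -3.3]
clock: 20.32
eef_pos: [552.8, -153.4, 19.1]
eef_rot: [-3.138, -0.008, 1.483]
wrist_force: [0.4, 10.4, -4.3]
t 20.325 TCP st -1.0070184687651076 -312.3210239573489 z 19.098841235886102 leg y -75.32102395734893 tip z 2.1988412358861034 rot [-3.14 -0.01  1.48] F st -0.477311266030566 10.408426152202267 -4.30920652831209 gap 23.63342720760748
```

Pressed home at 9.5–10.4 N for over a second. Ease the leg to the middle of the hole, lift straight out, and rise for an overhead check.

```bash
python3 -m handwheel '[[0.003,0,0,0],[0.007,0.0002,0,0],[0.011,0.0005,0,0],[0.0125,0.0005,0,0],[0.0125,0.0005,0,0]]' | sed -n 1,4p; python3 st.py; python3 -m handwheel '[[0,0,-0.006,0],[0,0,-0.015,0],[0,0,-0.025,0],[0,0,-0.04,0],[0,0,-0.06,0]]'|sed -n 1,4p;  python3 -m handwheel '[[0,0,-0.05,0],[0,0,-0.1,0],[0,0,-0.15,0],[0,0,-0.2,0],[0,0,-0.2,0]]'; python3 st.py
```

```text
clock: 20.95
eef_pos: [554.4, -141.0, 19.2]
eef_rot: [-3.138, -0.007, 1.483]
wrist_force: [-0.4, -0.2, -2.1]
t 20.95 TCP st -0.4482598257834268 -299.7618648430138 z 19.218391036575508 leg y -62.761864843013825 tip z 2.318391036575509 rot [-3.14 -0.01  1.48] F st -0.3796493637119458 -0.2056402343467858 -2.0954670475999126 gap 23.46978100235819
clock: 21.58
eef_pos: [554.5, -141.4, 80.4]
eef_rot: [-3.138, -0.007, 1.483]
wrist_force: [-0.0, 0.2, -2.2]
clock: 22.2
eef_pos: [555.9, -143.2, 285.2]
eef_rot: [3.138, -0.006, 1.483]
wrist_force: [0.3, 0.6, -2.3]
finger_gap: 23.4
t 22.2 TCP st 1.2695946568972636 -301.90169878601046 z 285.1959844182522 leg y -64.90169878601046 tip z 268.2959844182522 rot [ 3.14 -0.01  1.48] F st 0.2792547505788886 0.6186951847489757 -2.306081647437129 gap 23.378898476293447
```

```bash
python3 -m handwheel '[[0.04,0.015,0,0],[0.09,0.035,0,0],[0.13,0.05,0,0],[0.15,0.06,0,0],[0.15,0.06,0,0]]' >/dev/null; python3 -m handwheel '[[0,0,0,0],[0,0,0,0]]'; python3 - <<'E'
from h import *
import json
c=cams.get_calibration("wrist");im=cams.camera("wrist")[:,:,::-1].copy();cv2.imwrite("pics/w5.png",im)
json.dump({k:np.array(v).tolist() for k,v in c.items()},open("w5.json","w"))
p=px(c,[575,98,9]);print(p);u,v=p.astype(int);u0,v0=max(u-50,0),max(v-40,0);print(u0,v0)
cv2.imwrite("pics/w5b.png",cv2.resize(im[v0:v0+90,u0:u0+110],(770,630)[:2] if 0 else (733,600),interpolation=cv2.INTER_CUBIC))
E
```

```text
clock: 23.08
eef_pos: [628.4, 1.4, 284.6]
eef_rot: [3.141, -0.006, 1.484]
wrist_force: [-0.7, 0.7, -2.9]
finger_gap: 23.6
[236.65082794 119.49055704]
186 79
```

View pics/w5b.png

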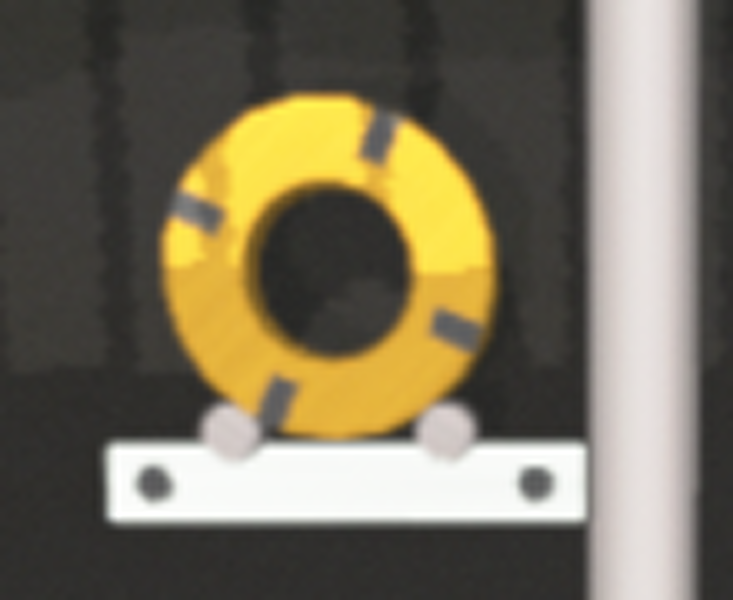

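The ring sits between both pins, apparently touching both (pins at (231,432) and (446,430), hole centre about (331,270)). Check the numbers.

```bash
python3 - <<'E'
from h import *
import json
np.set_printoptions(precision=1,suppress=True)
c={k:np.array(v) for k,v in json.load(open("w5.json")).items()};im=cv2.imread("pics/w5.png")
k=6.664;q=lambda u,v:(186+(u+.5)/k-.5,79+(v+.5)/k-.5)
th=np.radians(-4.85);ex=np.array([np.cos(th),np.sin(th)]);ey=np.array([-ex[1],ex[0]])
P=lambda u,v,z:pl(c,*q(u,v),z)[:2]
p1,p2=P(231,432,14),P(446,430,14);d=p2-p1;print("pins",p1,p2,np.linalg.norm(d),np.degrees(np.arctan2(d[1],d[0])))
n=(p1+p2)/2+32*ey;print("nest",n)
big=cv2.resize(im[79:169,186:296],(733,600),interpolation=cv2.INTER_CUBIC);h=cv2.cvtColor(big,cv2.COLOR_BGR2HSV)
m=cv2.inRange(h,(10,100,70),(32,255,255));m=cv2.morphologyEx(m,cv2.MORPH_CLOSE,np.ones((35,35)));cn,hi=cv2.findContours(m,cv2.RETR_CCOMP,cv2.CHAIN_APPROX_NONE)
i=max(range(len(cn)),key=lambda j:cv2.contourArea(cn[j]));print("outer",cv2.boundingRect(cn[i]),cv2.fitEllipse(cn[i]))
x,y,w,hh=cv2.boundingRect(cn[i]);f=lambda a:((a-n)@ex,(a-n)@ey)
print("left",f(P(x,y+hh/2,18))[0]+33,"right z0/z18",f(P(x+w,y+hh/2,0))[0]-33,f(P(x+w,y+hh/2,18))[0]-33,"top",f(P(x+w/2,y,18))[1]-33,"bot",f(P(x+w/2,y+hh,9))[1]+33)
print("outer ctr z9",f(P(x+w/2,y+hh/2,9)))
for j in range(len(cn)):
    if hi[0][j][3]>=0 and cv2.contourArea(cn[j])>5000:
        e=cv2.fitEllipse(cn[j]);print("hole",e,"z18",f(P(*e[0],18)),"z9",f(P(*e[0],9)))
print("hole dark, right rim z18",f(P(414,270,18))[0]-17,"left floor z0",f(P(258,270,0))[0]+17)
E
```

```text
pins [549.5  68.6] [593.4  65.2] 44.01906884671016 -4.432805074082265
nest [574.2  98.8]
outer (158, 90, 343, 350) ((329.65924072265625, 265.9394226074219), (335.2347717285156, 352.13702392578125), 144.84071350097656)
left -1.1161263836170576 right z0/z18 -0.027296483724398968 1.1294369972290426 top 0.08013862584736842 bot -0.9859022186858155
outer ctr z9 (np.float64(-1.272859516785342), np.float64(0.7424238989035681))
hole ((332.9336242675781, 271.6895751953125), (146.6479949951172, 161.83920288085938), 170.34625244140625) z18 (np.float64(0.6393747675454927), np.float64(-0.8926953928967553)) z9 (np.float64(-0.6262348431779743), np.float64(-0.5607949718299049))
hole dark, right rim z18 -0.20915790765982223 left floor z0 -0.4087097704668352
```

The ring is within about 1 mm of the nest. Return the rod to the mat.

```bash
python3 -m handwheel '[[-0.04,-0.007,0,8],[-0.09,-0.016,0,17],[-0.145,-0.026,0,26],[-0.20,-0.036,0,35],[-0.25,-0.045,0,44]]' && python3 -c "
from h import *
s=read_state();e=s['eef_pos'];y=s['eef_rot'][2];d=np.array([516.8,-409.4])-e[:2]
print(e,s['eef_rot'],d@[np.cos(y),np.sin(y)],d@[np.sin(y),-np.cos(y)],np.degrees(y+.038))"
```

```text
clock: 23.75
eef_pos: [560.9, -245.9, 283.6]
eef_rot: [-3.139, -0.005, 0.71]
wrist_force: [0.1, 0.6, -2.0]
finger_gap: 23.6
[ 560.86227109 -245.94299613  283.56066068] [-3.1387906  -0.0048664   0.70974648] -139.93779257639764 95.27376373386436 42.84271750112608
```

```bash
python3 -m handwheel '[[-0.035,0.024,0,10],[-0.07,0.048,0,20],[-0.105,0.072,0,30],[-0.14,0.095,0,39],[-0.14,0.095,0,43]]' && python3 -m handwheel '[[0,0,0.05,0],[0,0,0.11,0],[0,0,0.17,0],[0,0,0.21,0],[0,0,0.23,0]]' && python3 -c "
from h import *
s=read_state();e=s['eef_pos'];y=s['eef_rot'][2];d=np.array([516.8,-409.4])-e[:2]
print(e,s['eef_rot'],d@[np.cos(y),np.sin(y)],d@[np.sin(y),-np.cos(y)],np.degrees(y+.038))"
```

```text
clock: 24.38
eef_pos: [514.7, -412.2, 282.0]
eef_rot: [-3.136, -0.001, -0.048]
wrist_force: [-0.9, 0.6, -2.7]
finger_gap: 23.6
clock: 25.0
eef_pos: [514.0, -410.8, 50.0]
eef_rot: [-3.135, 0.001, -0.049]
wrist_force: [0.4, -0.8, -2.2]
finger_gap: 23.9
[ 514.02507772 -410.78543534   50.02075893] [-3.13456027e+00  1.02038259e-03 -4.90296895e-02] 2.7036873666547887 -1.51976952060488 -0.6319546551569548
```

```bash
python3 -m handwheel '[[0,0,0.012,0],[0,0,0.022,0],[0,0,0.026,0],[0,0,0.028,0],[0,0,0.0285,0]]' && python3 -m handwheel '[[0,0,0.0005,0],[0,0,0.0005,0]]' && python3 st.py
```

```text
clock: 25.62
eef_pos: [514.2, -410.7, 22.0]
eef_rot: [-3.135, 0.0, -0.049]
wrist_force: [0.6, -0.6, -3.2]
finger_gap: 23.9
clock: 25.88
eef_pos: [514.3, -410.8, 21.7]
eef_rot: [-3.135, 0.0, -0.049]
wrist_force: [-0.1, 0.7, -2.0]
finger_gap: 23.8
t 25.875 TCP st -17.58532136861016 -572.0334645435495 z 21.745700215979983 leg y -335.0334645435495 tip z 4.845700215979985 rot [-3.14  0.   -0.05] F st -0.17200242102852012 0.6973793237655974 -2.049654356827797 gap 23.766516245200005
```

Within 1 mm of the mat. Release gently, then rise.

```bash
python3 -m handwheel '[[0,0,0.0006,0],[0,0,0.0008,0],[0,0,0.0008,0]]' && python3 -m handwheel '[[0,0,0,0],[0,0,0,0],[0,0,0,0],[0,0,0,0],[0,0,0,0]]' 0 && python3 -m handwheel '[[0,0,0,0],[0,0,0,0],[0,0,0,0],[0,0,0,0],[0,0,0,0]]' && python3 -m handwheel '[[0,0,-0.03,0],[0,0,-0.08,0],[0.02,0,-0.13,0],[0.04,0,-0.188,0],[0.04,0,-0.188,0]]' && python3 rod.py pics/w6.png; python3 ring.py 8 -60
```

```text
clock: 26.25
eef_pos: [514.4, -410.8, 21.0]
eef_rot: [-3.135, 0.0, -0.049]
wrist_force: [0.5, -0.3, -2.5]
finger_gap: 23.8
clock: 26.88
eef_pos: [514.3, -410.8, 21.0]
eef_rot: [-3.135, 0.0, -0.049]
wrist_force: [-0.1, 0.1, -0.1]
finger_gap: 70.7
clock: 27.5
eef_pos: [514.3, -410.8, 21.0]
eef_rot: [-3.135, 0.0, -0.049]
wrist_force: [-0.0, 0.2, -0.1]
finger_gap: 94.0
clock: 28.12
eef_pos: [556.3, -414.6, 214.2]
eef_rot: [-3.14, -0.007, -0.048]
wrist_force: [-0.0, -0.0, -0.4]
finger_gap: 94.0
handle px 270 202 22 70
front [ 554.8 -411.3   42. ] rear [ 470.4 -407.2   42. ] mid [ 512.6 -409.3   42. ]
bar [ 752.2 -420.4   34. ]
bar [ 701.  -417.9   34. ]
bar [ 642.4 -415.    34. ]
bar [ 578.2 -411.9   34. ]
yaw -0.04891850076952538
[ 555.  -414.1  210.7] [-3.1 -0.  -0. ] 94.23315232732529
scene pred [278 212] box 268 204 20 19 st -1.3164978681323405 -62.6091691572705
side pred [284 227] box 284 227 13 12 st -20.65396980365465 -45.436845270523264
```

View pics/w6.png

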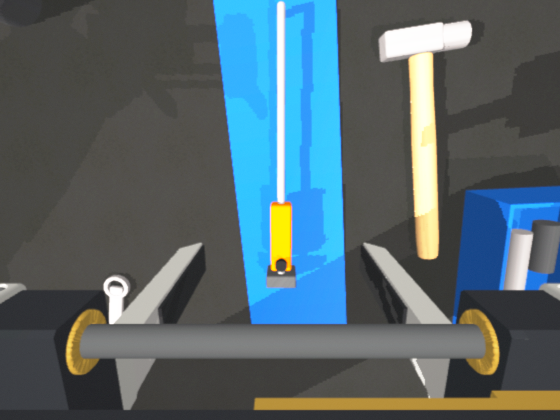

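View pics/scene8.png

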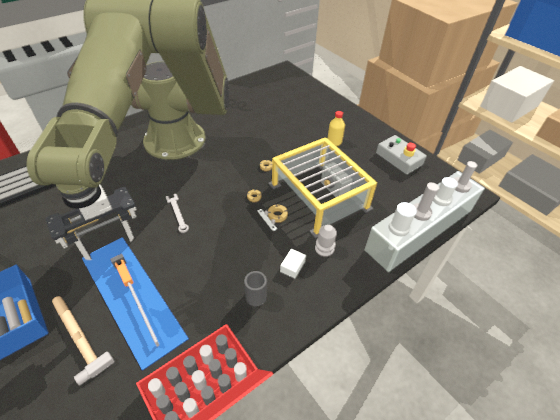

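The rod stands on the mat (handle at (281,237) in the wrist view). The ring is in front of the guard at the pins ((278,213) in the scene view), with its image box unchanged since the press. The bystanders look untouched, so I'm handing in.

```bash
python3 -c "
from cell import manip
print(manip.sign_off())"
```

```text
the job is handed in; nothing more can be done
None
```

I hooked the large ring out from under the guard, pulled it home onto both pins and held it there. I then lifted the leg out and stood the rod back on the mat. The job was handed in at about 28 s; no verdict is reported.

- **Pressing:** the wrist force along the pull read 8.5–10.4 N over about 2.6 s. The load on the pins themselves isn't measured; ring friction probably took 1–2 N of the pull.
- **Ring position:** the overhead wrist picture, taken after the hook was out, puts the ring's centre within about 1.3 mm of the nest (limit 3 mm), and it looks to be touching both pins. The scene camera read about 2.9 mm off, both during the press and at the end. Its pixels are about 3 mm there, so I trust the overhead figure. The side camera could not measure the ring because the guard hides part of it.
- **Rod:** it is standing on the mat with the handle at about (513, -409) and looks upright. The wrist carried none of its weight once the fingers opened.
- **First grasp:** it closed on nothing because I lifted before the fingers had shut. The rod had not moved, and the second grasp held.
- **Bystanders:** they look unmoved in the last scene picture, but I did not measure them. The bolt was hidden in that view, so I did not check it.

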